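Rub down a sloping rail with a sprung sanding puck and blow it off

ROBOT

A 6-joint arm with a two-finger parallel gripper is mounted at the origin on the work surface. World frame = base frame: x ahead of the robot, y to its left, z up, the work surface at z = 0. Lengths are in m, angles in rad, forces in N, time in s.
With the tool pointing down it reaches from about 0.25 to 0.775 m from the base axis. Payload 4 kg.
Tool frame: the origin (TCP) lies midway between the tips of the shut fingers; the grasp point (between the pads) lies 19 mm behind it; z points along the fingers, y is the line along which they close (so a half turn about z gives the same grasp; the last joint's range is limited). The gripper opens to 94 mm and grips with 3 to 60 N. Pads are 16 mm wide; open, the fingers measure 119 mm over their backs; the gripper's body (75 mm by 177 mm) begins 78 mm behind the grasp point.
Start: joints at [1.097, 0.087, 1.371, -0, 1.684, -0.103], TCP at [0.199, 0.513, 0.206] pointing down, gripper open.
Joint ranges: [-3.1, 3.1], [-0.76, 2.03], [0.27, 2.55], [-1.08, 4.22], [0.17, 2.65], [-2.57, 2.57]. Speed limits (rad/s): [2.79, 2.79, 3.14, 3.14, 3.14, 3.14].

INTERFACE

Orientations are given as [roll, pitch, yaw] about the fixed x, y, z axes, in that order (R = Rz(yaw) Ry(pitch) Rx(roll)).
In Python, from bench import robot gives the robot as it stands. The module is installed in compiled form; this text tells all that it offers.
- The arm moves only by the tool arm_command, never from a script. Its argument "targets" is a list of rows, each a list of 4 numbers: the shift along the world's x, y, z as a fraction of full scale, then the turn about the world's z as a fraction of full scale. A call has 1 to 8 rows; each row is the pose to reach, as a shift and turn from the pose commanded when the call began; what a row does not reach only later rows make up. Full scale, the value 1, is 0.5 m for a shift and 120 degrees for a turn. A row lasts 1/12 s, in which the tool goes at most 41.7 mm and 7.16 degrees, less where a joint would pass 70% of its speed; a pose out of reach is approached as far as the arm can. A call with a number of a shift or a turn outside -1 to 1 is refused whole. A call with a gripper value outside its range is refused whole. "claw" is the closure, from 0 (fully open) to 1 (shut), set as the call begins (left out, the last holds). The fingers move at their own pace and stop on an object; the grip force is fixed at half the most. Time passes only in rows, so rows that repeat a pose let the fingers close. It gives the time, the measured TCP pose, the force, the opening and the grip force at its end, in the units of the state.
- robot.get_obs(): the state, without advancing time (a new reading comes with each control period).
- robot.snapshot(name): name is "scene" or "top" or "wrist"; returns the picture (400x640x3 uint8, red, green, blue); there is no depth.
- robot.camera_info(name): a dict with "vfov" (degrees; the focal length in pixels is half the picture's height over the tangent of half this angle, whatever the lens; pixels are square), "cx", "cy" (the principal point, pixels), "extrinsics" (4x4, takes a point from camera to world coordinates); the wrist camera has in their place "T_tool_cam" (4x4, takes a point from camera to tool coordinates, whose origin is the TCP and whose axes are the flange's). Camera axes: x right, y up, looking along -z (the intrinsics and any distortion apply to the point x, -y, -z); pixel columns grow to the right and rows downward; lengths in m; the calibration is good to about 2 mm. A picture is of the moment at which its call begins: read the wrist's pose just before it. camera_info takes no time and is no camera call.
- robot.close_job(): hands the job in; it is judged then, once.
The state is a dict: "time": time; "joint_positions": joint angles; "qvel": joint speeds; "joint_torque": joint torques, N m; "tool_pos": TCP position; "ee_rot": TCP orientation; "wrist_force": force on the tool from outside, world axes, zero at the start; "wrist_torque": the same for the moment, N m; "width": finger opening in m; "finger_force": force on a finger pad.
Only numpy, scipy, OpenCV 4.12 (cv2) and the standard library are available. Lean on these libraries where they do the work, as an engineer would, in place of code of your own. Each camera call takes 0.05 s, during which the arm holds its last target. There are 200 camera calls.

TASK

Pick up the sanding puck by its knob, lay it flat on the sloping face of the white-primed wooden rail at the orange-stop end and sweep it along the middle of the face to the black-stop end, with light steady pressure (its sprung sole partly pushed in), flat all the way and never lifting off in between. Then set the puck back down flat on the middle of its green mat, let go, and press the red plunger of the blow-off valve all the way down to its stop and let it spring back. Leave the other things on the bench where they are.

Things in the scene. Friction and masses are not known exactly. Their poses are not given: they have to be found in the camera images.
- puck: sanding puck, loose, 0.28 kg, 74 mm tall, round about its z axis except the knob. Origin: centre of the sole's working face (spring relaxed); z points up through the knob. Sole disc 70 mm dia, z 0 to 10; open gap with springs 10 to 20; black top plate 64 mm dia, z 20 to 28; brown wooden square knob 32 x 32 mm (sides along x and y), z 28 to 74. Starts on the green mat, sole down
- sole_face (a point): centre of the working (under) face of the puck's sprung sole; it moves up towards the knob as the spring gives
- sole (a joint): how far the sole is pushed in towards the knob, 0 (relaxed) to 0.009 m (bottomed). About 3 N starts it moving, then 0.8 N per mm, about 10 N at the bottom
- rail: white-primed wooden rail to be rubbed, fixed on a plywood jig: 90 (x) x 300 (y) x 18 (z) mm. Origin: centre of its underside; z is the normal of the face to be rubbed, which is at z = 18 mm. The face slopes 35 degrees from horizontal, looking up and towards the robot; y runs along the rail, level. Face centre about 81 mm above the bench. Jig base 160 x 340 x 16 mm
- stop_orange: orange end piece, 15 mm thick, fixed at one end of the rail: the sweep starts at this end. Origin: middle of the piece along the rail, 8 mm beyond the rail's end, on the centre line and in the plane of the rail's face (the piece itself ends 3 mm below that plane)
- stop_black: black end piece at the other end of the rail, else the same as the orange one: the sweep finishes here
- mat: green mat, 130 x 130 x 4 mm, fixed on the bench; origin at the centre of its underside, sides along its x and y
- plunger_top (a point): centre of the top of the red mushroom head of the blow-off valve, 42 mm dia, 12 mm thick, 94 mm above the bench when up; the aluminium valve block below is 55 x 50 mm, its top 57 mm above the bench
- plunger (a joint): how far the plunger is pressed straight down, 0 (up) to 0.012 m (stop); springs back; about 3 N starts it, about 9 N holds it at the stop
- offcut: bystander: loose brown wood offcut, 50 x 90 x 18 mm, origin under its centre
- tape: bystander: yellow tape measure, 70 x 35 x 62 mm, standing, origin under its centre
- glue: bystander: white glue bottle with yellow label and orange cap, 56 mm dia, 150 mm tall, standing, origin under its centre
- screwdriver: bystander: screwdriver lying along its x, behind the jig
- pencil: bystander: red carpenter's pencil, 165 mm long along x, 8 mm thick
- cup: bystander: blue plastic cup, 80 mm dia, 80 mm tall, origin under its centre

How it is judged:
On the way, in this order (a step that is already met when the one before it is completed fails the run):
1. the puck's sole lies flat on the rail's face at the orange end (its centre within 68 mm of the orange piece's point), pressed with 2 to 18 N, within 22 mm of the centre line (distance between sole_face and stop_orange between 0.025 and 0.068 m and contact force between puck and rail between 2 and 18 N and x of sole_face in the frame of rail between -0.022 and 0.022 m and angle between the z axis of puck and the z axis of rail, either way round below 0.16 rad), for 0.1 s.
2. still flat and pressed 2 to 18 N, centre 85 to 125 mm along (distance between sole_face and stop_orange between 0.085 and 0.125 m and contact force between puck and rail between 2 and 18 N and x of sole_face in the frame of rail between -0.022 and 0.022 m and angle between the z axis of puck and the z axis of rail, either way round below 0.16 rad), for 0.1 s.
3. still flat and pressed, 135 to 180 mm along (distance between sole_face and stop_orange between 0.135 and 0.18 m and contact force between puck and rail between 2 and 18 N and x of sole_face in the frame of rail between -0.022 and 0.022 m and angle between the z axis of puck and the z axis of rail, either way round below 0.16 rad), for 0.1 s.
4. still flat and pressed, 190 to 230 mm along (distance between sole_face and stop_orange between 0.19 and 0.23 m and contact force between puck and rail between 2 and 18 N and x of sole_face in the frame of rail between -0.022 and 0.022 m and angle between the z axis of puck and the z axis of rail, either way round below 0.16 rad), for 0.1 s.
5. flat and pressed at the black end, centre 248 to 300 mm along (within 68 mm of the black piece's point) (distance between sole_face and stop_orange between 0.248 and 0.3 m and contact force between puck and rail between 2 and 18 N and x of sole_face in the frame of rail between -0.022 and 0.022 m and angle between the z axis of puck and the z axis of rail, either way round below 0.16 rad), for 0.1 s.
6. the puck is let go, upright on the green mat, within 35 mm of its middle (horizontal distance between puck and mat below 0.035 m and angle between puck's own z axis and vertical below 0.1 rad and height (world z) of puck between -0.008 and 0.008 m and contact force between the fingers and puck below 0.1 N and linear speed of puck below 0.03 m/s), for 0.2 s.
7. the plunger is pressed down to its stop (at least 10.5 of 12 mm) (value of joint plunger above 0.0105 m), for 0.1 s.
At the end, for the whole second after the job is handed in: The puck stands sole down and at rest on the green mat, upright within 0.1 rad, its centre within 35 mm of the mat's, let go, and the plunger has sprung back up (under 2 mm) (all of step 6 and value of joint plunger below 0.002 m); the robot touches nothing.
It fails at once if the puck is pressed on the rail with more than 30 N (contact force between puck and rail above 30 N).
It fails at once if the sole leaves the face in the middle stretch of the rail (hovering 6 to 14 mm off it, within 75 mm of the rail's middle) (z of sole_face in the frame of rail between 0.024 and 0.032 m and y of sole_face in the frame of rail between -0.075 and 0.075 m and x of sole_face in the frame of rail between -0.045 and 0.045 m).
It fails at once if another thing on the bench is moved by more than 25 mm or tipped over (distance of any of offcut, tape, glue, screwdriver, pencil, cup from where it was at the start of the episode above 0.025 m or angle between any of tape, glue, cup's own z axis and vertical above 0.4 rad).
It also fails if it takes over 72 s, if anything falls off the work surface, if the arm or the gripper's body presses on something with over 40 N, if the wrist force passes 120 N, or if a joint passes its speed limit or range.

## Working session

There is one attempt and no reset: what is moved stays moved. The work goes in short steps, Python scripts to look and compute and a tool call to move; the robot and the scene stay as the last step left them, time stands still between calls to the robot, and variables do not carry over. Pictures are saved under pics/ and viewed, at most 10 in all, crops included, and the job is handed in when it is done.

Besides the shell and the picture viewer there is one more tool, called after "Emit:" in YAML: its name, and indented under it one key for each argument. arm_command: Moves the arm, as the interface text tells. Shift numbers are shares of 0.5 m and turn numbers shares of 120 degrees, none past 1 either way. Its arguments: {"type":"object","properties":{"targets":{"type":"array"},"claw":{"type":"number"}},"required":["targets"]}

```bash
mkdir -p pics; python3 - <<'E'
from bench import robot
import cv2,json,numpy as np
o=robot.get_obs();print({k:np.round(v,3).tolist() for k,v in o.items()})
for n in("scene","top","wrist"):
    cv2.imwrite(f"pics/{n}0.png",robot.snapshot(n)[:,:,::-1]); print(n,{k:np.round(v,4).tolist() if not isinstance(v,str) else v for k,v in robot.camera_info(n).items()})
E
```

```text
{'time': 0.0, 'joint_positions': [1.097, 0.088, 1.372, -0.0, 1.684, -0.103], 'qvel': [-0.0, 0.001, 0.001, -0.0, -0.001, 0.001], 'joint_torque': [-0.003, -34.018, -30.242, 0.071, 0.033, -0.0], 'tool_pos': [0.199, 0.512, 0.204], 'ee_rot': [-3.139, -0.0, 2.771], 'wrist_force': [0.19, -0.124, 0.183], 'wrist_torque': [0.007, 0.015, -0.022], 'finger_force': 0.0, 'width': 0.094}
scene {'vfov': 45.3683, 'cx': 329.1067, 'cy': 199.7406, 'extrinsics': [[0.4535, -0.6019, 0.6573, 1.3628], [0.8911, 0.2903, -0.3489, -0.4294], [0.0191, 0.7439, 0.668, 0.8793], [0.0, 0.0, 0.0, 1.0]]}
top {'vfov': 53.1648, 'cx': 321.5866, 'cy': 193.8689, 'extrinsics': [[-0.018, 0.9801, -0.1977, 0.3647], [-0.9998, -0.0183, 0.0004, -0.0015], [-0.0032, 0.1977, 0.9803, 1.0517], [0.0, 0.0, 0.0, 1.0]]}
wrist {'vfov': 66.2406, 'cx': 323.231, 'cy': 201.4584, 'T_tool_cam': [[0.001, 0.9696, 0.2448, 0.0708], [1.0, -0.001, -0.0003, 0.0014], [-0.0001, 0.2448, -0.9696, -0.178], [0.0, 0.0, 0.0, 1.0]]}
```

View pics/top0.png

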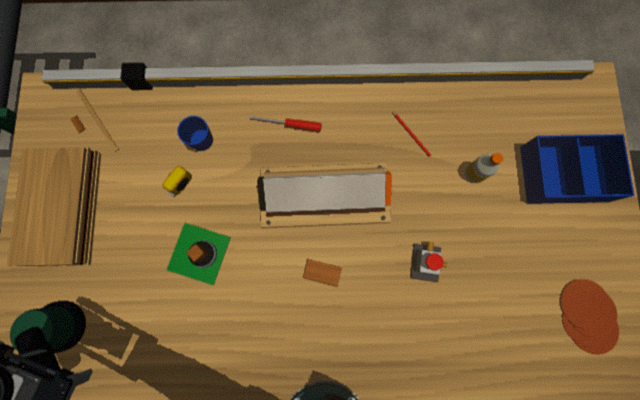

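View pics/scene0.png

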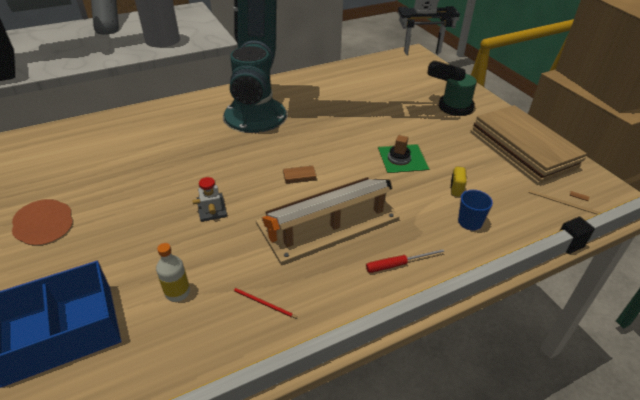

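```bash
cat > h.py <<'E'
import numpy as np,cv2
from bench import robot
def cam(n,obs=None):
    c=robot.camera_info(n); f=200/np.tan(np.radians(c['vfov'])/2)
    if n=='wrist':
        from scipy.spatial.transform import Rotation as R
        T=np.eye(4);T[:3,:3]=R.from_euler('xyz',obs['ee_rot']).as_matrix();T[:3,3]=obs['tool_pos']
        E=T@np.array(c['T_tool_cam'])
    else: E=np.array(c['extrinsics'])
    return f,c['cx'],c['cy'],E
def ray(C,u,v):
    f,cx,cy,E=C; return E[:3,3],E[:3,:3]@np.array([(u-cx)/f,-(v-cy)/f,-1])
def onz(C,uv,z):
    o,d=ray(C,*uv); return o+d*(z-o[2])/d[2]
def tri(C1,a,C2,b):
    o,d=ray(C1,*a);p,e=ray(C2,*b); s=np.linalg.lstsq(np.c_[d,-e],p-o,rcond=None)[0]
    return (o+d*s[0]+p+e*s[1])/2, np.linalg.norm(o+d*s[0]-p-e*s[1])
def blobs(im,lo,hi,amin=30,box=None):
    h=cv2.cvtColor(im,cv2.COLOR_RGB2HSV); m=cv2.inRange(h,lo,hi)
    if box: k=np.zeros_like(m);k[box[1]:box[3],box[0]:box[2]]=1;m*=k
    cs=cv2.findContours(m,cv2.RETR_EXTERNAL,cv2.CHAIN_APPROX_NONE)[0]
    return sorted([c for c in cs if cv2.contourArea(c)>amin],key=cv2.contourArea,reverse=True)
E
python3 - <<'E'
from h import *
np.set_printoptions(precision=3,suppress=True)
t=cv2.imread('pics/top0.png')[:,:,::-1].copy();s=cv2.imread('pics/scene0.png')[:,:,::-1].copy()
T,S=cam('top'),cam('scene')
c=lambda b:(cv2.minAreaRect(b)[0],cv2.boxPoints(cv2.minAreaRect(b)).round(1).tolist())
for C,im,n,bg,br,bo,bw in((T,t,'top',(150,210,250,300),(420,245,450,280),(383,160,396,215),(262,165,390,218)),(S,s,'scene',(370,130,440,180),(190,170,225,200),(258,205,282,245),(265,175,395,225))):
    g=blobs(im,(45,100,40),(80,255,255),30,bg)[0]; q=cv2.boxPoints(cv2.minAreaRect(cv2.convexHull(g)))
    ap=cv2.approxPolyDP(cv2.convexHull(g),5,True)[:,0]
    print(n,'mat',[onz(C,p,.004)[:2] for p in ap.astype(float)])
    for nm,lo,hi,b in(('red',(0,150,90),(6,255,255),br),('red2',(174,150,90),(180,255,255),br),('orange',(4,170,110),(17,255,255),bo),('white',(0,0,95),(180,45,255),bw)):
        for k in blobs(im,lo,hi,8,b)[:2]: print(n,nm,cv2.contourArea(k),np.round(k[:,0].mean(0),1),cv2.approxPolyDP(cv2.convexHull(k),3,True)[:,0].tolist())
big=np.hstack([cv2.resize(t[160:290,150:470],None,fx=2.4,fy=2.4,interpolation=2)])
cv2.imwrite('pics/tc.png',big[:,:,::-1])
E
```

```text
top mat [array([0.504, 0.36 ]), array([0.465, 0.243]), array([0.346, 0.28 ]), array([0.386, 0.4  ])]
top red 202.0 [434.  261.4] [[437, 254], [442, 265], [432, 269], [426, 258]]
top orange 150.0 [388.1 188. ] [[388, 171], [390, 204], [386, 205]]
top white 3586.5 [327.6 192. ] [[384, 175], [383, 207], [266, 209], [264, 188], [270, 181], [300, 176]]
top white 10.0 [280.  178.4] [[284, 179], [276, 177]]
scene mat [array([0.499, 0.36 ]), array([0.468, 0.239]), array([0.348, 0.278]), array([0.391, 0.395])]
scene red 117.5 [206.3 182.2] [[214, 181], [208, 187], [199, 185], [202, 178]]
scene orange 76.0 [271.8 221.5] [[263, 217], [276, 219], [279, 228], [274, 229]]
scene white 1312.5 [327.4 199.7] [[386, 183], [282, 222], [268, 214], [363, 181]]
```

View pics/tc.png

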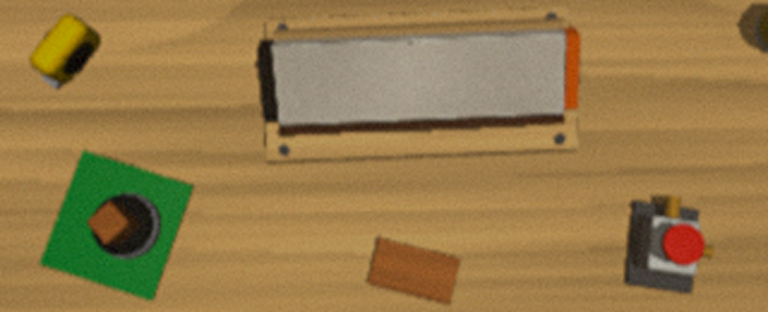

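```bash
python3 - <<'E'
from h import *
np.set_printoptions(precision=4,suppress=True)
t=cv2.imread('pics/top0.png')[:,:,::-1].copy()
T,S=cam('top'),cam('scene')
F=lambda x,y:(150+(x+.5)/2.4-.5,160+(y+.5)/2.4-.5)
P=[onz(T,F(*p),z) for p,z in(((274,42),.1068),((564,30),.1068),((564,115),.0552),((278,125),.0552))]
P=np.array(P);print(P,'len',np.linalg.norm(P[0]-P[1]),np.linalg.norm(P[2]-P[3]),'wid',np.linalg.norm(P[0]-P[3]),np.linalg.norm(P[1]-P[2]))
print('ctr',P.mean(0),'dir',P[0]-P[1],P[3]-P[2])
k=blobs(t,(5,80,50),(16,255,255),20,(182,238,215,270))[0];r=cv2.minAreaRect(k);print('knob',r)
q=np.array([onz(T,p,.078) for p in cv2.boxPoints(r)]);print(q)
print('knob2',[onz(T,F(*p),.078) for p in((88,225),(105,203),(130,220),(113,243))])
print('base',[onz(T,F(*p),.016) for p in((265,22),(568,11),(577,148),(267,160))])
print('plunger top',onz(T,(434,261.4),.094),onz(S,(206.3,182.2),.092),tri(T,(434,261.4),S,(206.3,182.2)))
print('offcut',[onz(T,F(*p),.018)[:2] for p in((377,237),(460,258),(448,303),(368,283))])
E
```

```text
[[ 0.5993  0.1377  0.1068]
 [ 0.6063 -0.1567  0.1068]
 [ 0.5273 -0.1606  0.0552]
 [ 0.5223  0.1402  0.0552]] len 0.29452025940148985 0.3008701799666852 wid 0.09274296908614223 0.09440722967053011
ctr [ 0.5638 -0.0098  0.081 ] dir [-0.007   0.2944  0.    ] [-0.0051  0.3008  0.    ]
knob ((195.23074340820312, 252.34613037109375), (15.254256248474121, 14.422204971313477), 56.3099365234375)
[[0.4288 0.331  0.078 ]
 [0.4476 0.3028 0.078 ]
 [0.4166 0.281  0.078 ]
 [0.3981 0.3091 0.078 ]]
knob2 [array([0.4204, 0.3272, 0.078 ]), array([0.4422, 0.3111, 0.078 ]), array([0.4247, 0.2851, 0.078 ]), array([0.4021, 0.3013, 0.078 ])]
base [array([0.645 , 0.1614, 0.016 ]), array([ 0.6513, -0.1771,  0.016 ]), array([ 0.4972, -0.1792,  0.016 ]), array([0.4903, 0.1573, 0.016 ])]
plunger top [ 0.3903 -0.2644  0.094 ] [ 0.3924 -0.2699  0.092 ] (array([ 0.3898, -0.2676,  0.089 ]), np.float64(0.0037232151918294622))
offcut [array([0.4056, 0.0389]), array([ 0.382 , -0.0489]), array([ 0.3358, -0.035 ]), array([0.3578, 0.0489])]
```

Emit:
arm_command:
  targets:
    - [0.448,-0.412,0,-0.2]
    - [0.448,-0.412,0,-0.2]
    - [0.448,-0.412,0,-0.2]
    - [0.448,-0.412,0,-0.2]
    - [0.448,-0.412,0,-0.2]
    - [0.448,-0.412,0,-0.2]
    - [0.448,-0.412,0,-0.2]
    - [0.448,-0.412,0,-0.2]

```text
time: 0.82
tool_pos: [0.4266, 0.3026, 0.2049]
ee_rot: [-3.141, 0.002, 2.346]
wrist_force: [-0.1, 0.2, 0.7]
width: 0.094
finger_force: 0.0
```

Emit:
arm_command:
  targets:
    - [0,0,0,0]
    - [0,0,0,0]
    - [0,0,0,0]
    - [0,0,0,0]

```text
time: 1.15
tool_pos: [0.4221, 0.3079, 0.2055]
ee_rot: [3.142, -0.001, 2.354]
wrist_force: [-0.2, -0.0, -0.7]
width: 0.094
finger_force: 0.0
```

```bash
python3 - <<'E'
from h import *
o=robot.get_obs();im=robot.snapshot('wrist');cv2.imwrite('pics/w1.png',im[:,:,::-1])
print(o['tool_pos'],o['ee_rot'])
C=cam('wrist',o)
for lo,hi in (((3,60,30),(18,255,255)),((45,100,30),(85,255,255))):
    k=blobs(im,lo,hi,200)
    for b in k[:2]: print(cv2.minAreaRect(b),cv2.approxPolyDP(cv2.convexHull(b),8,True)[:,0].tolist())
E
```

```text
[0.42212037 0.3078926  0.20549634] [ 3.14153514e+00 -6.00587597e-04  2.35432903e+00]
((319.5, 149.0), (298.0, 639.0), 90.0) [[639, 0], [639, 274], [493, 298], [153, 298], [0, 278], [1, 0]]
((386.0, 350.5), (39.0, 160.0), 90.0) [[466, 369], [330, 370], [306, 332], [443, 331]]
((331.6999816894531, 174.9000244140625), (103.30633544921875, 106.88404846191406), 63.43495178222656) [[356, 105], [398, 199], [309, 241], [262, 153]]
```

View pics/w1.png

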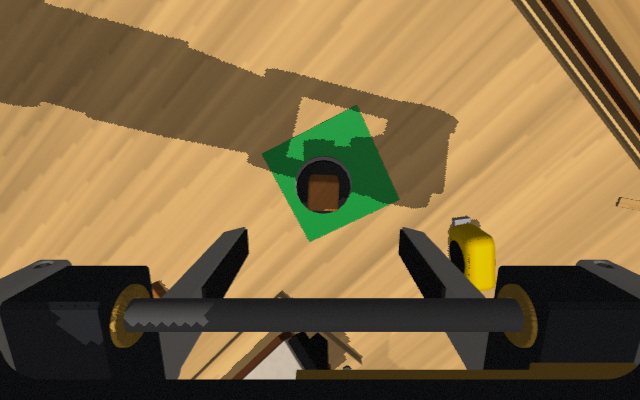

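```bash
python3 - <<'E'
from h import *
from scipy.spatial.transform import Rotation as R
im=cv2.imread('pics/w1.png')[:,:,::-1].copy()
o={'tool_pos':[.42212,.30789,.2055],'ee_rot':[3.14153,-.0006,2.35433]};C=cam('wrist',o)
h=cv2.cvtColor(im,cv2.COLOR_RGB2HSV)
k=blobs(im,(3,100,25),(18,255,130),100,(300,165,348,215))[0];r=cv2.minAreaRect(k);print(r,cv2.approxPolyDP(k,3,True)[:,0].tolist())
g=blobs(im,(0,0,0),(180,255,255),100,(297,150,352,215))
gm=cv2.inRange(h,(45,100,0),(85,255,255))
cs=cv2.findContours(255-gm,cv2.RETR_LIST,1)[0]
for c in cs:
    if 1500<cv2.contourArea(c)<6000: e=cv2.fitEllipse(c);print('disc',e,[onz(C,e[0],z)[:2] for z in(.014,.032)])
q=[onz(C,p,.078)[:2] for p in cv2.approxPolyDP(k,3,True)[:,0].astype(float)];print(np.round(q,4))
E
```

```text
((323.0, 192.0), (36.0, 32.0), 90.0) [[310, 175], [308, 208], [336, 210], [337, 176]]
disc ((322.9122619628906, 183.86492919921875), (55.32541275024414, 56.41322326660156), 3.5068655014038086) [array([0.42252173, 0.30886443]), array([0.42009578, 0.31131637])]
[[0.3983 0.3148]
 [0.4209 0.2888]
 [0.4429 0.3077]
 [0.4182 0.3333]]
```

Emit:
arm_command:
  targets:
    - [-0.003,0.005,-0.08,0]
    - [-0.003,0.005,-0.16,0]
    - [-0.003,0.005,-0.24,0]
    - [-0.003,0.005,-0.29,0]
    - [-0.003,0.005,-0.32,0]
    - [-0.003,0.005,-0.32,0]
    - [-0.003,0.005,-0.32,0]
    - [-0.003,0.005,-0.32,0]

```text
time: 1.87
tool_pos: [0.4224, 0.3104, 0.0472]
ee_rot: [3.139, 0.001, 2.353]
wrist_force: [0.6, 0.1, 0.0]
width: 0.0936
finger_force: 0.0
```

Emit:
arm_command:
  targets:
    - [0,0,0,0]
    - [0,0,0,0]
    - [0,0,0,0]
    - [0,0,0,0]
    - [0,0,0,0]
    - [0,0,0,0]
    - [0,0,0,0]
    - [0,0,0,0]
  claw: 0.69

```text
time: 2.53
tool_pos: [0.4218, 0.3091, 0.0455]
ee_rot: [3.142, -0.0, 2.352]
wrist_force: [-0.1, -0.3, 0.4]
width: 0.0444
finger_force: 0.0
```

Emit:
arm_command:
  targets:
    - [0,0,0,0]
    - [0,0,0,0]
    - [0,0,0,0]
    - [0,0,0,0]
    - [0,0,0,0]

```text
time: 2.95
tool_pos: [0.4216, 0.3089, 0.0454]
ee_rot: [-3.141, 0.0, 2.352]
wrist_force: [-0.4, -1.0, 0.4]
width: 0.0321
finger_force: 29.7
```

Emit:
arm_command:
  targets:
    - [0,0,0.05,0]
    - [0,0,0.1,0]
    - [0,0,0.15,0]
    - [0,0,0.2,0]
    - [0,0,0.2,0]
    - [0,0,0.2,0]

```text
time: 3.45
tool_pos: [0.4225, 0.3096, 0.146]
ee_rot: [3.139, 0.001, 2.352]
wrist_force: [-0.9, 0.3, -3.8]
width: 0.0317
finger_force: 29.7
```

Emit:
arm_command:
  targets:
    - [0.045,-0.419,0,0.386]
    - [0.045,-0.419,0,0.386]
    - [0.045,-0.419,0,0.386]
    - [0.045,-0.419,0,0.386]
    - [0.045,-0.419,0,0.386]
    - [0.045,-0.419,0,0.386]
    - [0.045,-0.419,0,0.386]
    - [0.045,-0.419,0,0.386]

```text
time: 4.12
tool_pos: [0.4428, 0.098, 0.1423]
ee_rot: [-3.141, -0.005, -3.124]
wrist_force: [0.7, 0.8, -3.3]
width: 0.0323
finger_force: 29.7
```

Emit:
arm_command:
  targets:
    - [0,0,-0.06,0]
    - [0,0,-0.12,0]
    - [0,0,-0.17,0]
    - [0,0,-0.197,0]
    - [0,0,-0.197,0]
    - [0,0,-0.197,0]

```text
time: 4.62
tool_pos: [0.4428, 0.1002, 0.0452]
ee_rot: [3.141, -0.004, -3.123]
wrist_force: [0.6, 1.1, -2.3]
width: 0.0319
finger_force: 29.8
```

Emit:
arm_command:
  targets:
    - [0.006,0,0,0]
    - [0.012,0,0,0]
    - [0.018,0,0,0]
    - [0.024,0,0,0]
    - [0.024,0,0,0]
    - [0.024,0,0,0]

```text
time: 5.12
tool_pos: [0.4535, 0.0997, 0.047]
ee_rot: [3.142, -0.007, -3.123]
wrist_force: [-7.7, 0.5, 0.4]
width: 0.0318
finger_force: 30.0
```

Emit:
arm_command:
  targets:
    - [0.004,0,0.001,0]
    - [0.008,0,0.001,0]
    - [0.012,0,0.002,0]
    - [0.016,0,0.003,0]
    - [0.016,0,0.003,0]

```text
time: 5.53
tool_pos: [0.4597, 0.0996, 0.048]
ee_rot: [-3.141, -0.012, -3.123]
wrist_force: [-11.3, -0.3, 2.3]
width: 0.0317
finger_force: 30.0
```

Emit:
arm_command:
  targets:
    - [0.004,0,0.001,0]
    - [0.008,0,0.001,0]
    - [0.012,0,0.002,0]
    - [0.016,0,0.003,0]
    - [0.016,0,0.003,0]

```text
time: 5.95
tool_pos: [0.4686, 0.0997, 0.0491]
ee_rot: [3.142, -0.01, -3.123]
wrist_force: [-8.3, -0.2, -2.1]
width: 0.0323
finger_force: 30.0
```

Emit:
arm_command:
  targets:
    - [0.005,0,0.001,0]
    - [0.01,0,0.002,0]
    - [0.015,0,0.003,0]
    - [0.02,0,0.004,0]
    - [0.024,0,0.005,0]
    - [0.024,0,0.005,0]

```text
time: 6.45
tool_pos: [0.4807, 0.0998, 0.0514]
ee_rot: [3.141, -0.01, -3.123]
wrist_force: [-7.7, -0.0, -2.2]
width: 0.0317
finger_force: 30.0
```

```bash
python3 - <<'E'
from h import *
a=robot.snapshot('scene');b=robot.snapshot('top')
A=cv2.resize(a[130:260,290:430],None,fx=2.8,fy=2.8);B=cv2.resize(b[140:270,230:370],None,fx=2.8,fy=2.8)
cv2.imwrite('pics/t1.png',np.hstack([A,B])[:,:,::-1])
E
```

```text
(no output)
```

View pics/t1.png

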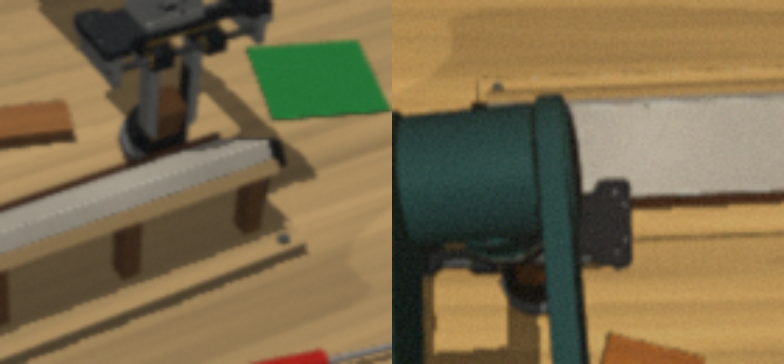

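Emit:
arm_command:
  targets:
    - [0.004,0,0.001,0]
    - [0.008,0,0.001,0]
    - [0.012,0,0.002,0]
    - [0.015,0,0.003,0]
    - [0.015,0,0.003,0]
    - [0.015,0,0.003,0]

```text
time: 7.05
tool_pos: [0.4878, 0.1, 0.0523]
ee_rot: [3.141, -0.01, -3.123]
wrist_force: [-6.4, 0.9, -4.6]
width: 0.0317
finger_force: 30.0
```

Emit:
arm_command:
  targets:
    - [-0.03,0,0.01,0]
    - [-0.05,0,0.05,0]
    - [-0.05,0,0.12,0]
    - [-0.05,0,0.2,0]
    - [-0.05,0,0.2,0]
    - [-0.05,0,0.2,0]

```text
time: 7.55
tool_pos: [0.4696, 0.0999, 0.1581]
ee_rot: [3.141, 0.009, -3.123]
wrist_force: [-0.9, -0.5, -3.5]
width: 0.0319
finger_force: 30.0
```

```bash
python3 - <<'E'
from h import *
o=robot.get_obs();print(o['tool_pos'],o['ee_rot'])
a=robot.snapshot('scene');b=robot.snapshot('wrist');cv2.imwrite('pics/s2.png',a[:,:,::-1]);cv2.imwrite('pics/w2.png',b[:,:,::-1])
A=cv2.resize(a[90:220,290:430],None,fx=2.8,fy=2.8);B=cv2.resize(b[120:360,200:440],(392,364))
cv2.imwrite('pics/t2.png',np.hstack([A,B])[:,:,::-1])
E
```

```text
[0.4696469  0.09988258 0.15808205] [ 3.14085055  0.00932928 -3.12311475]
```

View pics/t2.png

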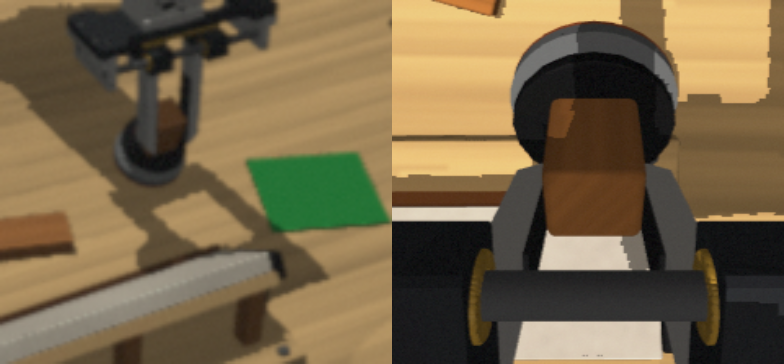

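```bash
python3 - <<'E'
from h import *
im=cv2.imread('pics/w2.png')[:,:,::-1]
c=im[:,318:328].mean(1).astype(int)
for r in range(128,284,2): print(r,c[r],end=' ; ')
E
```

```text
128 [237 200 127] ; 130 [237 200 126] ; 132 [237 201 128] ; 134 [83 46 26] ; 136 [46 46 45] ; 138 [46 46 46] ; 140 [48 48 47] ; 142 [67 66 65] ; 144 [67 67 66] ; 146 [67 66 65] ; 148 [66 65 64] ; 150 [66 66 65] ; 152 [65 65 64] ; 154 [35 35 35] ; 156 [10 11 10] ; 158 [ 9  9 10] ; 160 [20 18 19] ; 162 [16 16 16] ; 164 [13 11 13] ; 166 [14 14 14] ; 168 [14 13 13] ; 170 [14 13 13] ; 172 [12 11 13] ; 174 [13 13 14] ; 176 [14 13 15] ; 178 [13 13 13] ; 180 [14 15 15] ; 182 [13 14 14] ; 184 [19 16 14] ; 186 [72 44 22] ; 188 [73 45 22] ; 190 [73 45 22] ; 192 [73 45 23] ; 194 [73 45 22] ; 196 [72 44 21] ; 198 [73 46 23] ; 200 [72 44 21] ; 202 [73 45 23] ; 204 [73 45 22] ; 206 [73 45 23] ; 208 [73 46 23] ; 210 [73 46 22] ; 212 [74 45 22] ; 214 [72 45 21] ; 216 [73 44 21] ; 218 [73 45 21] ; 220 [74 46 23] ; 222 [74 45 22] ; 224 [74 46 23] ; 226 [74 45 22] ; 228 [73 46 22] ; 230 [74 45 22] ; 232 [80 49 23] ; 234 [91 56 25] ; 236 [103  64  31] ; 238 [104  64  32] ; 240 [104  64  31] ; 242 [103  63  30] ; 244 [102  63  30] ; 246 [100  62  30] ; 248 [99 61 30] ; 250 [98 60 30] ; 252 [98 61 28] ; 254 [98 61 29] ; 256 [97 60 28] ; 258 [98 60 28] ; 260 [99 61 30] ; 262 [99 61 29] ; 264 [98 60 28] ; 266 [98 61 29] ; 268 [98 60 29] ; 270 [98 61 30] ; 272 [97 61 29] ; 274 [99 63 32] ; 276 [219 204 183] ; 278 [219 204 183] ; 280 [218 203 182] ; 282 [218 202 182] ;
```

```bash
cat >> h.py <<'E'
def tilt(pts):
    """pts: (px,pz,row) in puck symmetry plane -> theta, grasp-plane pos of puck origin in tool x,z"""
    from scipy.optimize import least_squares
    c=robot.camera_info('wrist');T=np.linalg.inv(np.array(c['T_tool_cam']));f=200/np.tan(np.radians(c['vfov'])/2)
    def res(v):
        th,x0,z0=v;r=[]
        for a,h,row in pts:
            # puck z axis = -tool z when th=0; positive th leans toward tool -x
            x=x0+a*np.cos(th)-h*np.sin(th); z=z0-h*np.cos(th)-a*np.sin(th)
            p=T@[x,0,z,1]; r.append(c['cy']+f*(-p[1])/(-p[2])-row)
        return r
    s=least_squares(res,[.5,0,.04]); return s.x,s.fun
E
python3 - <<'E'
from h import *
v,r=tilt([(.035,0,134.5),(.035,.01,141.5),(.016,.028,185),(.016,.074,233.5),(-.016,.074,275)])
print(np.degrees(v[0]),v[1:],r)
v,r=tilt([(.016,.028,185),(.016,.074,233.5),(-.016,.074,275)]);print(np.degrees(v[0]),v[1:],r)
E
```

```text
22.994357311110427 [0.03091731 0.04184914] [ 0.72047164  0.55865834 -2.02658896  0.35636786  0.32122254]
21.781648120147256 [0.02814205 0.04591768] [2.84217094e-14 2.84217094e-14 0.00000000e+00]
```

Emit:
arm_command:
  targets:
    - [0,0,-0.06,0]
    - [0,0,-0.12,0]
    - [0,0,-0.17,0]
    - [0,0,-0.192,0]
    - [0.01,0,-0.192,0]
    - [0.02,0,-0.192,0]
    - [0.03,0,-0.192,0]
    - [0.036,0,-0.192,0]

```text
time: 8.32
tool_pos: [0.4874, 0.0997, 0.06]
ee_rot: [3.141, 0.004, -3.123]
wrist_force: [0.2, -0.2, -2.3]
width: 0.0321
finger_force: 30.0
```

Emit:
arm_command:
  targets:
    - [0.004,0,0,0]
    - [0.008,0,0,0]
    - [0.012,0,0,0]
    - [0.016,0,0,0]
    - [0.016,0,0,0]

```text
time: 8.73
tool_pos: [0.4912, 0.0998, 0.059]
ee_rot: [3.141, -0.004, -3.123]
wrist_force: [-6.7, -0.1, 5.3]
width: 0.0318
finger_force: 30.0
```

Emit:
arm_command:
  targets:
    - [0.004,0,0,0]
    - [0.008,0,0,0]
    - [0.012,0,0,0]
    - [0.016,0,0,0]
    - [0.018,0,0,0]
    - [0.018,0,0,0]

```text
time: 9.23
tool_pos: [0.5003, 0.0999, 0.0588]
ee_rot: [3.141, -0.004, -3.123]
wrist_force: [-6.0, 0.2, 3.0]
width: 0.0318
finger_force: 30.0
```

Emit:
arm_command:
  targets:
    - [0.007,0,0,0]
    - [0.007,0,0,0]
    - [-0.03,0,0.02,0]
    - [-0.05,0,0.1,0]
    - [-0.05,0,0.2,0]
    - [-0.05,0,0.2,0]
    - [-0.05,0,0.2,0]

```text
time: 9.82
tool_pos: [0.4801, 0.0999, 0.1631]
ee_rot: [3.141, 0.012, -3.123]
wrist_force: [-0.7, -0.3, -3.3]
width: 0.0317
finger_force: 30.0
```

```bash
python3 - <<'E'
from h import *
o=robot.get_obs();print(o['tool_pos'],o['ee_rot'])
im=robot.snapshot('wrist');cv2.imwrite('pics/w3.png',im[:,:,::-1])
c=im[:,318:328].mean(1).astype(int)
p=None
for r in range(90,290):
    if p is None or abs(c[r]-p).max()>7: print(r,c[r],end=' ; ')
    p=c[r]
E
```

```text
[0.48014034 0.09993758 0.16314284] [ 3.14075089  0.01169482 -3.1227708 ]
90 [234 193 121] ; 118 [139  96  58] ; 119 [81 41 22] ; 120 [70 44 32] ; 121 [49 50 49] ; 128 [65 64 62] ; 143 [57 56 55] ; 144 [11 12 11] ; 175 [28 21 13] ; 176 [73 45 22] ; 269 [101  67  41] ; 270 [181 163 143] ; 271 [217 202 181] ;
```

```bash
python3 - <<'E'
from h import *
im=cv2.imread('pics/w3.png')[:,:,::-1];c=im[:,318:328].mean(1).astype(int)
print([(r,c[r][0]) for r in range(206,246,2)])
for nt in (222,226,230):
  for P in ([(.035,0,118.5),(.035,.01,127.5),(.016,.028,175.5),(.016,.074,nt),(-.016,.074,269.5)],[(.016,.028,175.5),(.016,.074,nt),(-.016,.074,269.5)],[(.035,0,118.5),(.035,.01,127.5),(-.016,.074,269.5),(.016,.028,175.5)]):
    v,r=tilt(P);print(nt,np.degrees(v[0]).round(1),v[1:].round(4),r.round(1))
E
```

```text
[(206, np.int64(79)), (208, np.int64(80)), (210, np.int64(79)), (212, np.int64(80)), (214, np.int64(80)), (216, np.int64(80)), (218, np.int64(80)), (220, np.int64(81)), (222, np.int64(80)), (224, np.int64(80)), (226, np.int64(80)), (228, np.int64(79)), (230, np.int64(80)), (232, np.int64(80)), (234, np.int64(89)), (236, np.int64(99)), (238, np.int64(105)), (240, np.int64(103)), (242, np.int64(101)), (244, np.int64(101))]
222 22.3 [0.0397 0.03  ] [ 2.6  0.1 -4.3  1.   0.5]
222 19.5 [0.0344 0.0369] [0. 0. 0.]
222 38.7 [0.0465 0.0336] [-0.6  1.4  0.3 -1.2]
226 25.3 [0.0407 0.0319] [ 2.   0.3 -3.7  0.8  0.5]
226 22.9 [0.0361 0.0386] [0. 0. 0.]
226 38.7 [0.0465 0.0336] [-0.6  1.4  0.3 -1.2]
230 28.4 [0.0419 0.0334] [ 1.4  0.5 -3.2  0.7  0.4]
230 26.6 [0.038  0.0395] [0. 0. 0.]
230 38.7 [0.0465 0.0336] [-0.6  1.4  0.3 -1.2]
```

Emit:
arm_command:
  targets:
    - [0,0,0.08,-0.06]
    - [0,0,0.08,-0.12]
    - [0,0,0.08,-0.18]
    - [0,0,0.08,-0.24]
    - [0,0,0.08,-0.3]
    - [0,0,0.08,-0.36]
    - [0,0,0.08,-0.42]
    - [0,0,0.08,-0.47]

```text
time: 10.53
tool_pos: [0.4757, 0.0994, 0.1944]
ee_rot: [-3.137, -0.003, 2.17]
wrist_force: [-0.2, 0.9, -3.2]
width: 0.0316
finger_force: 30.0
```

Emit:
arm_command:
  targets:
    - [0.005,-0.05,0,-0.06]
    - [0.01,-0.1,0,-0.12]
    - [0.02,-0.15,0,-0.18]
    - [0.03,-0.2,0,-0.24]
    - [0.04,-0.25,0,-0.3]
    - [0.04,-0.3,0,-0.36]
    - [0.04,-0.35,0,-0.42]
    - [0.04,-0.4,0,-0.47]

```text
time: 11.2
tool_pos: [0.4956, -0.1014, 0.1943]
ee_rot: [-3.136, 0.001, 1.186]
wrist_force: [0.3, 0.4, -3.1]
width: 0.0318
finger_force: 30.0
```

Emit:
arm_command:
  targets:
    - [0,-0.02,0,-0.06]
    - [0,-0.036,0,-0.12]
    - [0,-0.036,0,-0.18]
    - [0,-0.036,0,-0.24]
    - [0,-0.036,0,-0.3]
    - [0,-0.036,0,-0.36]
    - [0,-0.036,0,-0.42]
    - [0,-0.036,0,-0.47]

```text
time: 11.87
tool_pos: [0.4956, -0.1181, 0.1942]
ee_rot: [-3.139, 0.005, 0.201]
wrist_force: [0.2, 0.6, -3.4]
width: 0.0317
finger_force: 30.0
```

Emit:
arm_command:
  targets:
    - [0,0,-0.04,-0.06]
    - [0,0,-0.08,-0.09]
    - [0,0,-0.11,-0.09]
    - [0,0,-0.11,-0.09]
    - [0,0,-0.11,-0.09]

```text
time: 12.28
tool_pos: [0.495, -0.1178, 0.1395]
ee_rot: [-3.139, 0.007, 0.019]
wrist_force: [0.1, 0.2, -2.4]
width: 0.0317
finger_force: 30.0
```

```bash
python3 - <<'E'
from h import *
o=robot.get_obs();print(o['tool_pos'],o['ee_rot'],o['joint_positions'])
a=robot.snapshot('scene');b=robot.snapshot('wrist');cv2.imwrite('pics/w4.png',b[:,:,::-1])
A=cv2.resize(a[130:260,220:360],None,fx=2.8,fy=2.8);B=cv2.resize(b[60:340,180:460],(392,364))
cv2.imwrite('pics/t4.png',np.hstack([A,B])[:,:,::-1])
E
```

```text
[ 0.494968   -0.11779356  0.13946518] [-3.13922308  0.00665392  0.01887377] [-3.45004358e-01  2.35819416e-02  1.56863826e+00 -1.53711409e-04
  1.55643402e+00  1.20692884e+00]
```

View pics/t4.png

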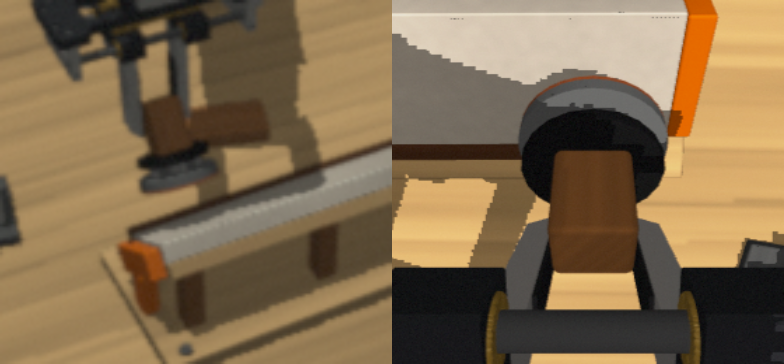

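Emit:
arm_command:
  targets:
    - [0.02,0,-0.01,0]
    - [0.044,0,-0.029,0]
    - [0.044,0,-0.029,0]
    - [0.044,0,-0.029,0]
    - [0.044,0,-0.029,0]

```text
time: 12.8
tool_pos: [0.5191, -0.1184, 0.129]
ee_rot: [3.141, -0.0, 0.019]
wrist_force: [-0.1, -0.6, -3.0]
width: 0.0314
finger_force: 30.0
```

Emit:
arm_command:
  targets:
    - [0.0025,0,-0.0035,0]
    - [0.005,0,-0.007,0]
    - [0.007,0,-0.01,0]
    - [0.007,0,-0.01,0]
    - [0.007,0,-0.01,0]

```text
time: 13.22
tool_pos: [0.5222, -0.1184, 0.1234]
ee_rot: [3.142, 0.0, 0.019]
wrist_force: [-0.8, 0.1, -2.8]
width: 0.0316
finger_force: 30.0
```

Emit:
arm_command:
  targets:
    - [0.0025,0,-0.0035,0]
    - [0.005,0,-0.007,0]
    - [0.005,0,-0.007,0]
    - [0.005,0,-0.007,0]

```text
time: 13.55
tool_pos: [0.5247, -0.1183, 0.1197]
ee_rot: [-3.141, 0.001, 0.019]
wrist_force: [-1.0, 0.2, -3.5]
width: 0.0318
finger_force: 30.0
```

Emit:
arm_command:
  targets:
    - [0.0025,0,-0.0035,0]
    - [0.0025,0,-0.0035,0]
    - [0.0025,0,-0.0035,0]

```text
time: 13.8
tool_pos: [0.526, -0.1183, 0.1181]
ee_rot: [3.142, 0.0, 0.019]
wrist_force: [0.6, -0.2, -3.4]
width: 0.0319
finger_force: 30.0
```

Emit:
arm_command:
  targets:
    - [0.0025,0,-0.0035,0]
    - [0.0025,0,-0.0035,0]
    - [0.0025,0,-0.0035,0]

```text
time: 14.05
tool_pos: [0.5273, -0.1185, 0.1169]
ee_rot: [3.141, -0.0, 0.019]
wrist_force: [-1.8, 0.4, -1.8]
width: 0.0317
finger_force: 30.0
```

Emit:
arm_command:
  targets:
    - [0.0025,0,-0.0035,0]
    - [0.0025,0,-0.0035,0]
    - [0.0025,0,-0.0035,0]

```text
time: 14.3
tool_pos: [0.5284, -0.1184, 0.1151]
ee_rot: [3.141, 0.0, 0.019]
wrist_force: [-2.3, 0.4, 1.1]
width: 0.0321
finger_force: 30.0
```

Emit:
arm_command:
  targets:
    - [0.0025,0,-0.0035,0]
    - [0.0025,0,-0.0035,0]
    - [0.0025,0,-0.0035,0]

```text
time: 14.55
tool_pos: [0.5296, -0.1184, 0.1132]
ee_rot: [3.141, 0.0, 0.019]
wrist_force: [-3.9, -0.6, 2.1]
width: 0.0322
finger_force: 30.0
```

Emit:
arm_command:
  targets:
    - [0.0015,0,-0.002,0]
    - [0.0015,0,-0.002,0]
    - [0.0015,0,-0.002,0]

```text
time: 14.8
tool_pos: [0.5302, -0.1184, 0.1122]
ee_rot: [3.141, 0.001, 0.019]
wrist_force: [-6.0, 0.5, 2.9]
width: 0.0317
finger_force: 30.0
```

```bash
python3 - <<'E'
from h import *
o=robot.get_obs();print(o['tool_pos'],o['wrist_force'],o['wrist_torque'])
a=robot.snapshot('scene');b=robot.snapshot('wrist');cv2.imwrite('pics/w5.png',b[:,:,::-1])
A=cv2.resize(a[140:240,230:330],None,fx=4,fy=4);B=cv2.resize(b[50:330,180:460],(400,400))
cv2.imwrite('pics/t5.png',np.hstack([A,B])[:,:,::-1])
c=b[:,318:328].mean(1).astype(int);p=c[0]
for r in range(70,290):
    if abs(c[r]-p).max()>5: print(r,c[r],end=' ; ')
    p=c[r]
E
```

```text
[ 0.5301867  -0.11841899  0.11222183] [-5.97291973  0.494534    2.92171981] [0.01959493 0.91555404 0.07287332]
70 [235 195 123] ; 87 [185 146  93] ; 88 [179 142  90] ; 97 [206 164 104] ; 98 [215 171 108] ; 108 [171 149 120] ; 109 [185 171 154] ; 122 [164 150 134] ; 123 [156  94  62] ; 124 [145  74  40] ; 125 [122  81  63] ; 126 [91 90 89] ; 133 [112 111 110] ; 141 [77 77 75] ; 143 [71 71 70] ; 144 [22 22 21] ; 147 [15 16 14] ; 175 [31 21 15] ; 176 [87 54 26] ; 177 [99 61 30] ; 269 [95 60 30] ; 270 [154 117  72] ; 271 [231 190 118] ; 288 [230 188 118] ;
```

View pics/t5.png

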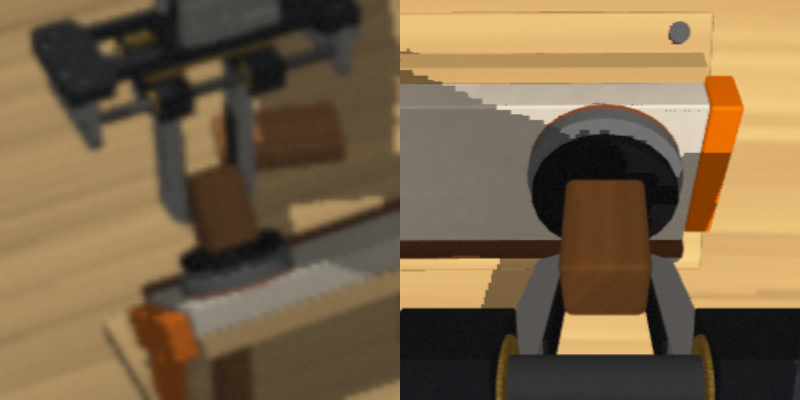

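```bash
python3 - <<'E'
from h import *
o=robot.get_obs();C=cam('wrist',o)
n=np.array([-.5736,-.0115,.819]);t=np.array([.819,.0165,.5736])
for c0 in (np.array([.564,-.01,.081]),):
    for rows in (108.5,122.5):
        s,d=ray(C,323,rows);k=((c0-s)@n)/(d@n);p=s+d*k;print(p,(p-c0)@t)
    for u,v in ((180+708*.7-280,50+85*.7),(180+688*.7-280,50+230*.7),(180+683*.7-280,50+242*.7)):
        s,d=ray(C,u,v);k=((c0-s)@n)/(d@n);p=s+d*k;print('end',p,(p-c0)@t)
for nt in (233,236,238):
  v,r=tilt([(.016,.028,175.5),(.016,.074,nt),(-.016,.074,269.5)]);print(np.degrees(v[0]),v[1:])
b=cv2.imread('pics/w5.png')[:,:,::-1];print([(r,b[r,318:328,0].mean().round()) for r in range(226,244)])
E
```

```text
[ 0.60982149 -0.11552769  0.11161006] 0.05334452031523956
[ 0.60228218 -0.1156725   0.10632775] 0.044137509933427216
end [ 0.61010597 -0.15614885  0.11123892] 0.05269437827261664
end [ 0.53636589 -0.16278347  0.05950069] -0.03748526485316611
end [ 0.52750643 -0.16168364  0.05331127] -0.04827326762177876
29.37272997404828 [0.04064511 0.03967131]
32.2129662041844 [0.04230315 0.03927689]
34.128980785808054 [0.04346206 0.03870926]
[(226, np.float64(101.0)), (227, np.float64(101.0)), (228, np.float64(101.0)), (229, np.float64(100.0)), (230, np.float64(101.0)), (231, np.float64(101.0)), (232, np.float64(101.0)), (233, np.float64(102.0)), (234, np.float64(105.0)), (235, np.float64(109.0)), (236, np.float64(111.0)), (237, np.float64(113.0)), (238, np.float64(110.0)), (239, np.float64(105.0)), (240, np.float64(101.0)), (241, np.float64(98.0)), (242, np.float64(96.0)), (243, np.float64(95.0))]
```

Emit:
arm_command:
  targets:
    - [-0.003,0.012,0,0]
    - [-0.0055,0.03,-0.0014,0]
    - [-0.008,0.05,-0.003,0]
    - [-0.0105,0.07,-0.0045,0]
    - [-0.013,0.09,-0.006,0]
    - [-0.0155,0.11,-0.0075,0]
    - [-0.018,0.13,-0.009,0]
    - [-0.02,0.15,-0.0104,0]

```text
time: 15.57
tool_pos: [0.521, -0.0446, 0.1077]
ee_rot: [3.138, -0.002, 0.017]
wrist_force: [-4.0, -3.6, 3.0]
width: 0.032
finger_force: 30.0
```

Emit:
arm_command:
  targets:
    - [-0.0004,0.02,0,0]
    - [-0.0008,0.04,0,0]
    - [-0.0012,0.06,0,0]
    - [-0.0016,0.08,0,0]
    - [-0.002,0.1,0,0]
    - [-0.0024,0.12,0,0]
    - [-0.0028,0.14,0,0]
    - [-0.0032,0.16,0,0]

```text
time: 16.23
tool_pos: [0.519, 0.0357, 0.1073]
ee_rot: [3.139, -0.0, 0.018]
wrist_force: [-5.0, -4.5, 2.9]
width: 0.0317
finger_force: 30.0
```

Emit:
arm_command:
  targets:
    - [-0.0004,0.02,0,0]
    - [-0.0008,0.04,0,0]
    - [-0.0012,0.06,0,0]
    - [-0.0016,0.08,0,0]
    - [-0.002,0.1,0,0]
    - [-0.0024,0.12,0,0]
    - [-0.0027,0.135,0,0]
    - [-0.0028,0.14,0,0]

```text
time: 16.9
tool_pos: [0.5174, 0.1066, 0.1072]
ee_rot: [3.14, 0.0, 0.019]
wrist_force: [-4.1, -4.3, 2.5]
width: 0.0316
finger_force: 30.0
```

Emit:
arm_command:
  targets:
    - [0,0,0,0]
    - [0,0,0,0]
    - [0,0,0,0]

```text
time: 17.15
tool_pos: [0.5174, 0.1067, 0.1072]
ee_rot: [3.141, 0.0, 0.019]
wrist_force: [-4.5, -1.4, 3.0]
width: 0.0314
finger_force: 30.0
```

```bash
python3 - <<'E'
from h import *
o=robot.get_obs();print(o['tool_pos'],o['wrist_force'])
a=robot.snapshot('scene');b=robot.snapshot('wrist')
A=cv2.resize(a[120:220,320:420],None,fx=4,fy=4);B=cv2.resize(b[50:330,180:460],(400,400))
cv2.imwrite('pics/t6.png',np.hstack([A,B])[:,:,::-1])
E
```

```text
[0.5174245  0.10669878 0.1071681 ] [-4.5197397  -1.44591419  2.95091559]
```

View pics/t6.png

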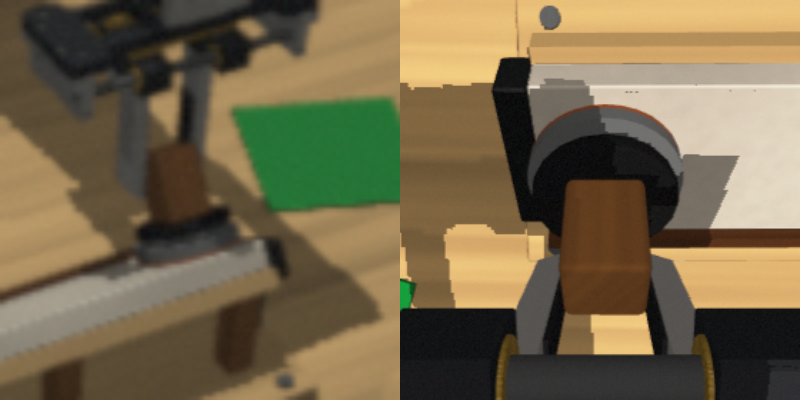

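Emit:
arm_command:
  targets:
    - [-0.02,0,0.03,0]
    - [-0.04,0,0.07,0]
    - [-0.06,0,0.12,0]
    - [-0.08,0.03,0.186,0.03]
    - [-0.11,0.1,0.186,0.08]
    - [-0.15,0.18,0.186,0.14]
    - [-0.2,0.26,0.186,0.2]
    - [-0.25,0.33,0.186,0.26]

```text
time: 17.92
tool_pos: [0.3981, 0.2656, 0.1991]
ee_rot: [-3.141, -0.002, 0.567]
wrist_force: [1.6, 0.5, -2.7]
width: 0.0317
finger_force: 30.0
```

Emit:
arm_command:
  targets:
    - [-0.005,0.03,0,0.06]
    - [-0.005,0.034,0,0.073]
    - [-0.005,0.034,0,0.073]
    - [-0.005,0.034,-0.06,0.073]
    - [-0.005,0.034,-0.12,0.073]
    - [-0.005,0.034,-0.18,0.073]
    - [-0.005,0.034,-0.22,0.073]
    - [-0.005,0.034,-0.24,0.073]

```text
time: 18.58
tool_pos: [0.3946, 0.278, 0.0756]
ee_rot: [-3.141, 0.006, 0.71]
wrist_force: [-0.5, -0.8, -4.5]
width: 0.0314
finger_force: 30.0
```

Emit:
arm_command:
  targets:
    - [0,0,0,0]
    - [0,0,0,0]
    - [0,0,0,0]

```text
time: 18.83
tool_pos: [0.3974, 0.2808, 0.0817]
ee_rot: [3.141, -0.004, 0.713]
wrist_force: [0.7, -0.6, -2.1]
width: 0.0319
finger_force: 30.0
```

Emit:
arm_command:
  targets:
    - [-0.007,0.007,-0.01,0]
    - [-0.014,0.014,-0.02,0]
    - [-0.014,0.014,-0.03,0]
    - [-0.014,0.014,-0.03,0]
    - [-0.014,0.014,-0.03,0]

```text
time: 19.25
tool_pos: [0.3882, 0.2875, 0.0643]
ee_rot: [3.142, 0.001, 0.715]
wrist_force: [0.7, 0.5, -2.4]
width: 0.0317
finger_force: 30.0
```

Emit:
arm_command:
  targets:
    - [0,0,-0.004,0]
    - [0,0,-0.004,0]
    - [0,0,-0.004,0]

```text
time: 19.5
tool_pos: [0.3888, 0.2875, 0.0628]
ee_rot: [3.141, -0.0, 0.714]
wrist_force: [-0.4, 0.3, -2.4]
width: 0.0316
finger_force: 30.0
```

Emit:
arm_command:
  targets:
    - [0,0,-0.003,0]
    - [0,0,-0.003,0]
    - [0,0,-0.003,0]

```text
time: 19.75
tool_pos: [0.3887, 0.2875, 0.0612]
ee_rot: [3.142, 0.0, 0.714]
wrist_force: [0.3, 1.3, -3.0]
width: 0.0317
finger_force: 30.0
```

Emit:
arm_command:
  targets:
    - [0,0,-0.003,0]
    - [0,0,-0.003,0]
    - [0,0,-0.003,0]

```text
time: 20.0
tool_pos: [0.3886, 0.2875, 0.0597]
ee_rot: [3.142, 0.0, 0.714]
wrist_force: [0.7, 0.4, -3.0]
width: 0.0318
finger_force: 30.0
```

Emit:
arm_command:
  targets:
    - [0,0,-0.003,0]
    - [0,0,-0.003,0]
    - [0,0,-0.003,0]

```text
time: 20.25
tool_pos: [0.3886, 0.2875, 0.0581]
ee_rot: [3.142, 0.0, 0.714]
wrist_force: [-0.0, -0.7, -3.3]
width: 0.0317
finger_force: 30.0
```

Emit:
arm_command:
  targets:
    - [0,0,-0.003,0]
    - [0,0,-0.003,0]
    - [0,0,-0.003,0]

```text
time: 20.5
tool_pos: [0.3886, 0.2875, 0.0567]
ee_rot: [3.142, 0.0, 0.714]
wrist_force: [0.1, 0.2, -2.1]
width: 0.0322
finger_force: 30.0
```

Emit:
arm_command:
  targets:
    - [0,0,-0.002,0]
    - [0,0,-0.002,0]
    - [0,0,-0.002,0]

```text
time: 20.75
tool_pos: [0.3887, 0.2875, 0.0557]
ee_rot: [3.142, 0.0, 0.714]
wrist_force: [0.3, 1.1, -2.4]
width: 0.0315
finger_force: 30.0
```

Emit:
arm_command:
  targets:
    - [0,0,0,0]
    - [0,0,0,0]
    - [0,0,0,0]
    - [0,0,0,0]
    - [0,0,0,0]
    - [0,0,0,0]
    - [0,0,0,0]
    - [0,0,0,0]
  claw: 0.2

```text
time: 21.42
tool_pos: [0.3887, 0.2875, 0.0558]
ee_rot: [3.142, -0.0, 0.714]
wrist_force: [0.2, -1.0, -0.1]
width: 0.075
finger_force: 0.0
```

```bash
python3 - <<'E'
from h import *
o=robot.get_obs();print(o['tool_pos'],o['wrist_force'],o['width'])
a=robot.snapshot('scene');b=robot.snapshot('wrist')
A=cv2.resize(a[100:200,350:450],None,fx=4,fy=4);B=cv2.resize(b[0:400,120:520],(400,400))
cv2.imwrite('pics/t7.png',np.hstack([A,B])[:,:,::-1])
E
```

```text
[0.38873079 0.2875481  0.05582391] [ 0.22525979 -0.95967803 -0.07421466] 0.07496191619729677
```

View pics/t7.png

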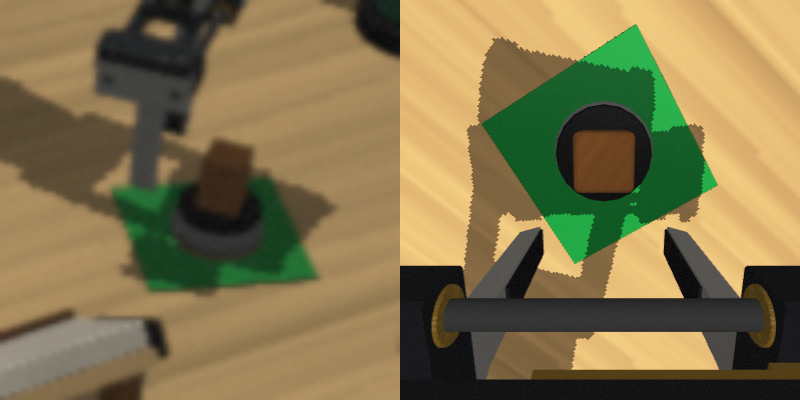

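Emit:
arm_command:
  targets:
    - [0,0,0.07,0]
    - [0,0,0.15,0]
    - [0,0,0.23,0]
    - [0,0,0.29,0]
    - [0,0,0.29,0]
    - [0,-0.07,0.29,0]
    - [0,-0.14,0.29,0]
    - [0,-0.21,0.29,0]

```text
time: 22.18
tool_pos: [0.3882, 0.1817, 0.2001]
ee_rot: [-3.142, 0.001, 0.716]
wrist_force: [0.2, -0.8, -0.1]
width: 0.0752
finger_force: 0.0
```

Emit:
arm_command:
  targets:
    - [0,-0.08,0,0]
    - [0,-0.16,0,0]
    - [0,-0.24,0,0]
    - [0,-0.32,0,0]
    - [0,-0.4,0,0]
    - [0,-0.48,0,0]
    - [0,-0.56,0,0]
    - [0,-0.64,0,0]
  claw: 1

```text
time: 22.85
tool_pos: [0.3879, -0.1393, 0.2002]
ee_rot: [-3.141, -0.0, 0.714]
wrist_force: [0.6, -0.2, 0.2]
width: 0.0253
finger_force: 0.0
```

Emit:
arm_command:
  targets:
    - [0.005,-0.08,0,0]
    - [0.005,-0.16,0,0]
    - [0.005,-0.22,0,0]
    - [0.005,-0.259,0,0]
    - [0.005,-0.259,0,0]
    - [0.005,-0.259,0,0]
    - [0.005,-0.259,0,0]

```text
time: 23.43
tool_pos: [0.391, -0.266, 0.2002]
ee_rot: [-3.14, -0.0, 0.715]
wrist_force: [0.2, 0.8, 0.3]
width: -0.0
finger_force: 0.0
```

```bash
python3 - <<'E'
from h import *
o=robot.get_obs();print(o['tool_pos'],o['wrist_force'],o['width'])
C=cam('wrist',o);im=robot.snapshot('wrist');cv2.imwrite('pics/w8.png',im[:,:,::-1])
for lo,hi in(((0,150,60),(6,255,255)),((174,150,60),(180,255,255))):
    for k in blobs(im,lo,hi,200)[:2]:
        e=cv2.minEnclosingCircle(k);print(e,onz(C,e[0],.094))
t=robot.snapshot('top')
g=blobs(t,(45,100,40),(80,255,255),30,(150,210,250,300))[0];T=cam('top')
print('mat',np.mean([onz(T,p,.004)[:2] for p in cv2.boxPoints(cv2.minAreaRect(cv2.convexHull(g)))],0))
k=blobs(t,(5,80,50),(16,255,255),20,(182,230,225,275))[0];print('knob',onz(T,cv2.minAreaRect(k)[0],.07))
E
```

```text
[ 0.39104866 -0.26600112  0.20022033] [0.24530086 0.7580604  0.31915979] -2.5937891069356775e-05
((324.09515380859375, 201.08023071289062), 21.279531478881836) [ 0.3916646  -0.26563901  0.094     ]
mat [0.42519997 0.32189606]
knob [0.42638624 0.32017283 0.07      ]
```

Emit:
arm_command:
  targets:
    - [0,0,-0.07,0]
    - [0,0,-0.14,0]
    - [0,0,-0.18,0]
    - [0,0,-0.2,0]
    - [0,0,-0.21,0]
    - [0,0,-0.22,0]
    - [0,0,-0.23,0]
    - [0,0,-0.238,0]

```text
time: 24.2
tool_pos: [0.392, -0.2668, 0.084]
ee_rot: [3.14, -0.001, 0.715]
wrist_force: [-2.9, 3.9, 8.7]
width: 0.0004
finger_force: 4.1
```

Emit:
arm_command:
  targets:
    - [0,0,-0.002,0]
    - [0,0,-0.004,0]
    - [0,0,-0.004,0]
    - [0,0,-0.004,0]

```text
time: 24.53
tool_pos: [0.392, -0.2668, 0.0828]
ee_rot: [3.14, -0.001, 0.715]
wrist_force: [-3.7, 4.1, 9.0]
width: 0.0004
finger_force: 4.3
```

Emit:
arm_command:
  targets:
    - [0,0,-0.004,0]
    - [0,0,-0.006,0]
    - [0,0,-0.006,0]
    - [0,0,-0.006,0]

```text
time: 24.87
tool_pos: [0.3921, -0.2669, 0.0821]
ee_rot: [3.139, -0.001, 0.715]
wrist_force: [-6.4, 6.4, 18.0]
width: 0.0007
finger_force: 9.0
```

Emit:
arm_command:
  targets:
    - [0,0,-0.003,0]
    - [0,0,-0.006,0]
    - [0,0,-0.006,0]
    - [0,0,-0.006,0]

```text
time: 25.2
tool_pos: [0.3922, -0.2669, 0.0819]
ee_rot: [3.138, -0.001, 0.715]
wrist_force: [-11.1, 11.0, 30.0]
width: 0.0003
finger_force: 15.1
```

At the stop (force climbs with no further travel). Release upward.

Emit:
arm_command:
  targets:
    - [0,0,0.03,0]
    - [0,0,0.1,0]
    - [0,0,0.18,0]
    - [0,0,0.26,0]
    - [0,0,0.26,0]
    - [0,0,0.26,0]
    - [0,0,0.26,0]
    - [0,0,0.26,0]

```text
time: 25.87
tool_pos: [0.3908, -0.2666, 0.2025]
ee_rot: [-3.14, 0.0, 0.714]
wrist_force: [-0.6, -0.2, -0.9]
width: 0.0003
finger_force: 0.0
```

```bash
python3 - <<'E'
from h import *
o=robot.get_obs();print(o['tool_pos'],o['wrist_force'],o['qvel'].round(3) if hasattr(o['qvel'],'round') else o['qvel'])
im=robot.snapshot('wrist');e=cv2.minEnclosingCircle(blobs(im,(0,150,60),(6,255,255),200)[0]);print(e,cam('wrist',o)[0]*.021/e[1])
print(robot.close_job())
E
```

```text
[ 0.39079649 -0.26662836  0.20250046] [-0.57388846 -0.24323939 -0.9101228 ] [ 0.001  0.011  0.016  0.001  0.003 -0.001]
((324.1024169921875, 200.06626892089844), 21.26470947265625) 0.30274556836924243
the job is handed in; nothing more can be done
None
```

I swept the rail from orange to black at about 7–8 N, set the puck down flat and let go near the mat's centre, pressed the plunger to its stop and let it spring back, and handed the job in at about 26 s; no verdict came back.

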